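# Bearing check on the vacuum pump

### The job

Bleed the vacuum pump by pulling its red bleed knob fully out and pushing it fully home again; only then take the orange bearing probe out of its stand. Press the probe's sprung tip on the yellow spot on top of the pump, square to the sloping face of the spot, lightly: the tip about half way in, clearly pressed but not in to its stop. Finish while still holding the probe there in the gripper, and leave everything else on the bench as it stands.

Things in the scene. Friction and masses are not known exactly. Their poses are not given: they have to be found in the camera images.
- pump: Blue vacuum pump, fixed, 170 x 190 mm, top deck 125 mm high. Origin: centre of its underside; x points from its front (round black grille and bleed valve, facing the robot) to its back, y left, z up. Black pump head (152 mm high) left of middle; handle and two dial gauges (top at 238 mm) stand along its back edge, 40 to 82 mm behind the middle.
- knob_grip (a point): Centre of the red bleed knob, a cylinder 24 mm across, 22 mm long, lying along the pump's x axis 115 mm above the bench, on a 10 mm stem from an aluminium block at the pump's front left. Pushed home, 23 mm are free behind it; the block's top is 18 mm above the knob's axis. Can be pinched from above across the pump's y; pulled along the pump's -x. The point moves with it.
- bleed_knob (a joint): Travel of the bleed knob in m: 0 pushed home, 0.030 pulled fully out (both are stops). A sprung detent holds it at each end: it takes up to about 6 N to move it off either end, and it snaps to the nearer end past the middle.
- pad: Measuring face on top of the pump, right of the middle towards the front: flat grey disc 36 mm across with a 24 mm yellow spot in its centre, fixed to the pump. Origin: centre of the spot on the face, 150 mm above the bench. Its z axis is the outward normal of the face, 20 degrees from vertical, leaning to the pump's front; its y axis is the pump's y.
- probe: Hand-held bearing probe, loose, about 0.1 kg, standing upright in its stand. Origin on its axis at the underside of its black collar, z along the axis from tip to handle. Black collar 34 mm across, from 0 to 8 mm; round orange handle 24 mm across, from 8 to 88 mm (top); steel nose 16 mm across from 0 to -40 mm; sprung brass-ended tip 8 mm across, its end at -56 mm when not pressed.
- probe_tip (a joint): How far the sprung tip is pressed into the probe, m: 0 free, 0.014 at its stop. Spring: 0.9 N where it begins to move, 3 N at 0.007, 5.1 N at 0.014.
- tip_end (a point): The outer end of the probe's sprung tip (rounded, radius 4 mm).
- stand: Grey block stand of the probe, fixed, 80 x 80 x 65 mm high, with a vertical 21 mm hole 62 mm deep in the centre of its top; the probe's collar rests on the top and its nose hangs in the hole. Origin: centre of its underside. It stands at the left or the right of the pump, the purple tube rack at the other side.
- tube_a: Loose clear tube with green cap, 106 mm long, 33 mm across the cap, standing 114 mm high in the purple rack (105 x 105 x 60 mm, fixed). Origin: its foot. To be left alone.
- tube_b: Loose clear tube with purple cap, same size, in the same rack. Origin: its foot. To be left alone.
- filter_unit: Amber filter flask, 106 mm across, 167 mm high, loose. Origin: centre of its underside. To be left alone.
- wash_bottle: White bottle with blue cap, 72 mm across, 170 mm high, loose. Origin: centre of its underside. To be left alone.
- beaker: Glass beaker 80 mm across, 90 mm high, loose. Origin: centre of its underside. To be left alone.
- marker: Black marker pen, 110 mm long, lying in a shallow red tray (100 x 140 x 30 mm, fixed). To be left alone.
Things that resemble listed ones, but are neither listed nor needed, are in the scene too. Leave any green or pink look-alike of the stand alone. Of the things that look like the probe, the middle-sized one is meant.

How it is judged:
By the outcome, as a careful person would: the job done as asked, in the order asked, and still so for the second after the job is handed in, while the arm keeps its last pose, push and grip.
It also fails if it takes over 61 s, if anything falls off the work surface, if the arm or the gripper's body presses on something with over 40 N, if the wrist force passes 120 N, or if a joint passes its speed limit or range.

### The arm

A 6-joint arm with a two-finger parallel gripper is mounted at the origin on the work surface. World frame = base frame: x ahead of the robot, y to its left, z up, the work surface at z = 0. Lengths are in m, angles in degrees, forces in N, time in s.
With the tool pointing down it reaches from about 0.3 to 0.75 m from the base axis. Payload 8.5 kg.
Tool frame: the origin (TCP) lies midway between the tips of the shut fingers; the grasp point (between the pads) lies grasp_offset behind it (grasp_offset is the distance from the TCP to the grasp point, in m); z points along the fingers, y is the line along which they close (so a half turn about z gives the same grasp; the last joint's range is limited). The gripper opens to 85 mm and grips with 20 to 120 N. Pads are 22 mm wide; open, the fingers measure 114 mm over their backs; the gripper's body (76 mm by 85 mm) begins 54 mm behind the grasp point. The pads swing forward as they close: fully open they stand 13 mm farther back than shut.
Start: joints at [62.836, 21.807, 74.336, -0, 83.858, -12.336], TCP at [0.141, 0.532, 0.231] pointing down, gripper open.
Joint ranges: [-178.18, 178.18], [-50.72, 133.34], [12.68, 142.11], [-81.47, 261.47], [9.98, 163.14], [-165.26, 165.26]. Speed limits (degrees/s): [136.94, 136.94, 180, 180, 180, 180].

### API

Orientations are given as a 3x3 rotation matrix whose columns are the frame's x, y, z axes.
In Python, from rig import observe, get_image, camera_params, close_job, grasp_offset gives the robot as it stands.
- The arm moves only by the shell command python3 -m handwheel 'ROWS' [OPENING] [FORCE]. ROWS is JSON, a list of rows, each a list of 2 entries, a list of its own where there are three numbers: the shift along the tool's x, y, z as a fraction of full scale, then the turn, a rotation vector about the tool's x, y, z as a fraction of full scale. In form: [[[dx, dy, dz], [ax, ay, az]], ...]. A call has 1 to 10 rows; each row is the pose to reach, as a shift and turn from the pose commanded when the call began, along the tool's axes at that moment, turning the shorter way round; what a row does not reach only later rows make up. Full scale, the value 1, is 0.5 m for a shift and pi rad for a turn. A row lasts 1/10 s, in which the tool goes at most 50 mm and 8.59 degrees, less where a joint would pass 70% of its speed; a pose out of reach is approached as far as the arm can. A call with a number of a shift or a turn outside -1 to 1 is refused whole. A call with a gripper value outside its range is refused whole. OPENING is the opening, from 0 (shut) to 1 (fully open), set as the call begins (- or left out, the last holds). The fingers move at their own pace and stop on an object; FORCE is the grip in N (left out, the last holds). Time passes only in rows, so rows that repeat a pose let the fingers close. It gives the time, the measured TCP pose, the force, the opening and the grip force at its end, in the units of the state.
- observe(): the state, without advancing time (a new reading comes with each control period).
- get_image(name): name is "scene" or "top"; returns (picture, depth): 480x640x3 uint8, red, green, blue; 480x640 float32, m along the optical axis (not along the pixel's ray), 0 where there is no reading.
- camera_params(name): a dict with "K" (3x3 intrinsics, pixels), "R" (3x3) and "t" (3): a world point X has camera coordinates R X + t. Camera axes: x right, y down, z forward; pixel columns grow to the right and rows downward; lengths in m; the calibration is good to about 2 mm. A picture is of the moment at which its call begins. camera_params takes no time and is no camera call.
- close_job(): hands the job in; it is judged then, once.
The state is a dict: "time_s": time; "q": joint angles; "qvel": joint speeds; "joint_efforts": joint torques, N m; "position": TCP position; "tool_rot": TCP orientation; "ft_force": force on the tool from outside, world axes, zero at the start; "wrist_torque": the same for the moment, N m; "grip_width": finger opening in m; "gripper_force": force on a finger pad.
Only numpy, scipy, OpenCV 4.12 (cv2) and the standard library are available. Lean on these libraries where they do the work, as an engineer would, in place of code of your own. Each camera call takes 0.05 s, during which the arm holds its last target. There are 200 camera calls.

## Working session

There is one attempt and no reset: what is moved stays moved. The work goes in short steps, Python scripts to look and compute and a shell command to move; the robot and the scene stay as the last step left them, time stands still between calls to the robot, and variables do not carry over. Pictures are saved under pics/ and viewed, at most 10 in all, crops included, and the job is handed in when it is done.

```bash
mkdir -p pics; ls
python3 - <<'E'
from rig import *
import cv2,numpy as np
print(observe(),grasp_offset)
for n in("scene","top"):
    im,d=get_image(n);np.savez(f"pics/{n}0.npz",im=im,d=d);cv2.imwrite(f"pics/{n}0.png",im[:,:,::-1])
    print(n,camera_params(n))
E
```

```text
pics
{'time_s': 0.0, 'q': array([ 6.28378701e+01,  2.18409321e+01,  7.43828235e+01,  8.79910238e-04,
        8.38574909e+01, -1.23355472e+01]), 'qvel': array([-0.09460174,  0.06096287,  0.05864331,  0.01100895, -0.02331019,
       -0.08468191]), 'joint_efforts': array([-1.54144880e-03, -4.48451257e+01, -2.31279463e+01, -2.58845639e-04,
        4.75619177e-03, -9.93647404e-06]), 'position': array([0.14060902, 0.53143714, 0.23072368]), 'tool_rot': array([[-9.66704241e-01,  2.55895436e-01, -6.60924902e-04],
       [ 2.55896092e-01,  9.66703479e-01, -1.25466664e-03],
       [ 3.17854934e-04, -1.38201967e-03, -9.99998994e-01]]), 'ft_force': array([-0.81759684, -0.46361253,  0.31317693]), 'wrist_torque': array([-0.00902259,  0.03124365,  0.0141194 ]), 'gripper_force': 0.0, 'grip_width': 0.08562607896530675} 0.0187
scene {'K': array([[549.2085764 ,   0.        , 322.22765751],
       [  0.        , 549.2085764 , 243.0510555 ],
       [  0.        ,   0.        ,   1.        ]]), 'R': array([[-0.29441667,  0.95540858, -0.02265537],
       [ 0.6201019 ,  0.17294376, -0.76522159],
       [-0.72718117, -0.23934263, -0.64336821]]), 't': array([ 0.17206849, -0.22012843,  1.83412018])}
top {'K': array([[512.12060744,   0.        , 326.53069241],
       [  0.        , 512.12060744, 239.56007982],
       [  0.        ,   0.        ,   1.        ]]), 'R': array([[ 0.01581679, -0.99967198,  0.02014358],
       [-0.98719096, -0.01881171, -0.15843022],
       [ 0.15875719, -0.0173797 , -0.98716468]]), 't': array([-0.03673331,  0.53013255,  1.43496101])}
```

View pics/scene0.png

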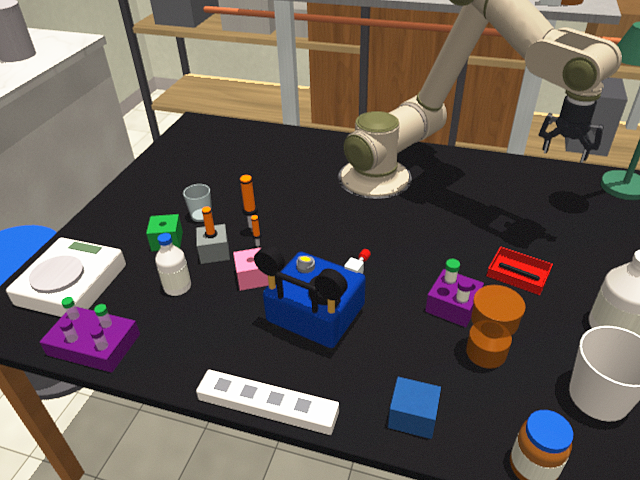

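View pics/top0.png

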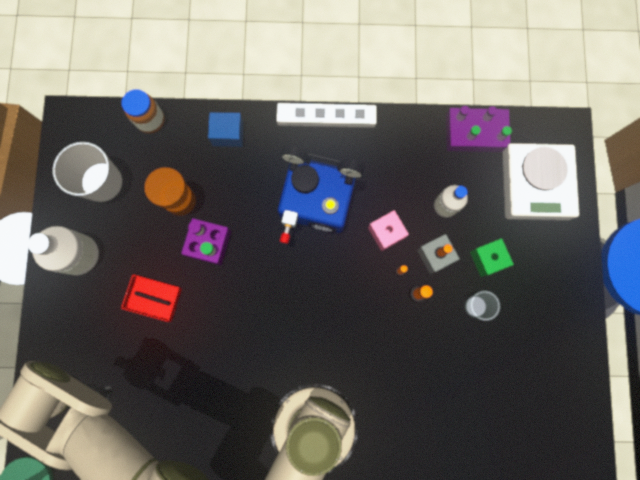

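The scene view shows the knob at (365,254), the pad at (306,263) and the probe in the grey stand at (208,215). In the top view they are at (285,239), (330,205) and (447,250). Next I measure them.

```bash
cat > h.py <<'E'
import numpy as np,cv2
from rig import *
def load(n,k):
    z=np.load(f"pics/{n}{k}.npz");return z['im'],z['d']
def ray(n,u,v):
    c=camera_params(n);d=c['R'].T@np.linalg.inv(c['K'])@[u,v,1.];return -c['R'].T@c['t'],d
def plane(n,uv,z):
    o,d=ray(n,*uv);return o+d*(z-o[2])/d[2]
def tri(a,b):
    o1,d1=ray("scene",*a);o2,d2=ray("top",*b)
    s=np.linalg.lstsq(np.c_[d1,-d2],o2-o1,rcond=None)[0]
    p,q=o1+s[0]*d1,o2+s[1]*d2;return (p+q)/2,np.linalg.norm(p-q)
def cloud(n,d):
    c=camera_params(n);v,u=np.mgrid[:480,:640]
    P=np.stack([u,v,np.ones_like(u)],-1)@np.linalg.inv(c['K']).T*d[...,None]
    return (P-c['t'])@c['R']
def blob(im,lo,hi,near,r=25):
    m=cv2.inRange(cv2.cvtColor(im,cv2.COLOR_RGB2HSV),np.array(lo),np.array(hi))
    n,l,s,c=cv2.connectedComponentsWithStats(m)
    i=1+np.argmin(np.linalg.norm(c[1:]-near,axis=1)-np.minimum(s[1:,4],60)*.1)
    return l==i,c[i],s[i]
RED=((0,170,90),(4,255,255));YEL=((22,110,110),(35,255,255));ORA=((8,150,90),(20,255,255));BLU=((105,120,60),(125,255,255))
E
python3 - <<'E'
from h import *
S,ds=load("scene",0);T,dt=load("top",0)
for nm,col,a,b in(("knob",RED,(365,254),(285,239)),("pad",YEL,(306,260),(330,205)),("probe",ORA,(208,220),(447,250)),("pA",ORA,(255,225),(403,269)),("pB",ORA,(247,193),(425,292))):
    m1,c1,s1=blob(S,*col,a);m2,c2,s2=blob(T,*col,b)
    print(nm,c1.round(1),s1,c2.round(1),s2,tri(c1,c2))
    for n,m,d in(("scene",m1,ds),("top",m2,dt)):
        P=cloud(n,d)[m&(d>0)];print("  ",n,len(P),np.median(P,0).round(4),P[:,2].min().round(3),P[:,2].max().round(3))
for n,I,d,p in(("scene",S,ds,(310,300)),("top",T,dt,(315,195))):
    m,c,s=blob(I,*BLU,p);P=cloud(n,d)
    k=m&(abs(P[...,2]-.125)<.006);print(n,s,k.sum(),np.median(P[k][:,2]))
    print(cv2.minAreaRect(P[k][:,:2].astype(np.float32)*1000))
out=np.hstack([cv2.resize(S[220:320,250:400],(600,400),interpolation=2)[:, :400],cv2.resize(T[140:260,260:380],(400,400),interpolation=2)])
cv2.imwrite("pics/crop0.png",out[:,:,::-1])
E
```

```text
knob [364.6 254. ] [359 249  12  12  93] [284.4 237.5] [281 233   8  10  45] (array([0.52128645, 0.09085745, 0.11990441]), np.float64(0.0038940920945619182))
   scene 92 [0.5256 0.0939 0.1235] -0.005 0.131
   top 45 [0.5217 0.0895 0.1239] 0.115 0.129
pad [305.  258.5] [300 257  11   4  36] [329.9 204.2] [326 200   9   9  64] (array([ 0.60987689, -0.0323025 ,  0.15150498]), np.float64(0.001957480468573644))
   scene 36 [ 0.6079 -0.0318  0.15  ] 0.145 0.157
   top 64 [ 0.6106 -0.0334  0.1498] 0.142 0.157
probe [208.2 221. ] [202 207  13  28 227] [444.4 250. ] [437 245  15  11 107] (array([ 0.49575631, -0.3490894 ,  0.11330546]), np.float64(0.003610250399865159))
   scene 223 [ 0.5033 -0.3414  0.1186] 0.003 0.158
   top 107 [ 0.493  -0.3439  0.1492] 0.083 0.158
pA [255.3 226.1] [251 215   9  22 132] [402.6 268.9] [398 265  10   9  72] (array([ 0.4446079 , -0.2377292 ,  0.08047263]), np.float64(0.005899272388728676))
   scene 131 [ 0.4494 -0.2309  0.0805] 0.001 0.115
   top 72 [ 0.4447 -0.2369  0.1056] -0.007 0.116
pB [247.8 196.6] [241 182  14  30 320] [423.3 292. ] [413 285  20  14 220] (array([ 0.37828541, -0.28418714,  0.12615551]), np.float64(0.008549433562969147))
   scene 319 [ 0.3896 -0.2734  0.1333] -0.001 0.184
   top 220 [ 0.3769 -0.2772  0.184 ] -0.007 0.194
scene [ 263  251  103   97 4906] 2087 0.12490793079576358
((656.7247314453125, 6.5692596435546875), (188.54649353027344, 169.9658660888672), 77.66204833984375)
top [ 277  161   78   72 2977] 2441 0.12439480115136842
((653.1470336914062, 2.8549957275390625), (186.74806213378906, 166.22265625), 77.42057037353516)
```

View pics/crop0.png

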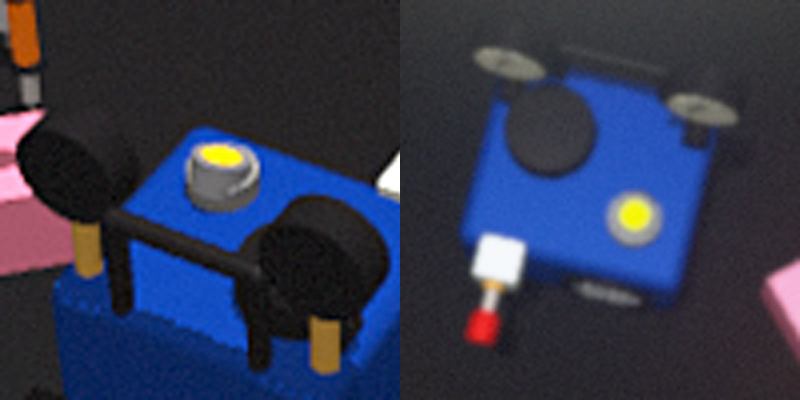

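The yaw comes out at about -12.5° and agrees in both views. The pad height is 0.150 and the probe handle centre is at 0.113, both as specified. Next are the refined points and the move to the knob.

```bash
cat >> h.py <<'E'
from scipy.spatial.transform import Rotation as Ro
YAW=-12.5
px=np.array([np.cos(np.radians(YAW)),np.sin(np.radians(YAW)),0]);py=np.array([-px[1],px[0],0]);Z=np.array([0,0,1.])
DOWN=np.c_[-px,py,-Z]
def tilt(a):
    n=np.cos(np.radians(a))*Z-np.sin(np.radians(a))*px
    return np.c_[np.cross(py,-n),py,-n],n
def go(p,R):
    s=observe();R0=s['tool_rot']
    sh=R0.T@(np.array(p)-s['position'])/.5;w=Ro.from_matrix(R0.T@R).as_rotvec()/np.pi
    print("t",round(s['time_s'],2),"pos",s['position'].round(4),"F",s['ft_force'].round(2),"w",round(s['grip_width'],4),"row",sh.round(4).tolist(),w.round(4).tolist())
E
python3 - <<'E'
from h import *
S,ds=load("scene",0);T,dt=load("top",0)
m,c,s=blob(T,*ORA,(447,250));P=cloud("top",dt);k=m&(P[...,2]>.147);print("probe top",k.sum(),P[k].mean(0),(P[k].max(0)-P[k].min(0)))
v,u=np.nonzero(k);print(plane("top",(u.mean(),v.mean()),.153))
m2,_,_=blob(S,*ORA,(208,220));P2=cloud("scene",ds);k=m2&(P2[...,2]>.149);print(P2[k].mean(0),k.sum())
v,u=np.nonzero(m2);print("scene axis mid",plane("scene",(u.mean(),v.mean()),.113))
print("knob",plane("top",(284.4,237.5),.121),plane("scene",(364.6,254),.119))
print("pad",plane("top",(329.9,204.2),.15),plane("scene",(305,258.5),.15))
print(DOWN)
k=cv2.inRange(cv2.cvtColor(T,cv2.COLOR_RGB2HSV),(0,0,150),(180,60,255))>0
k&=(abs(P[...,2]-.133)<.006)&(abs(P[...,0]-.57)<.05)&(abs(P[...,1]-.08)<.05);print("block",k.sum(),P[k].mean(0))
print(cv2.minAreaRect(P[k][:,:2].astype(np.float32)*1000))
go([.521,.090,.235],DOWN)
E
```

```text
probe top 60 [ 0.49515119 -0.34836021  0.15248499] [0.01997279 0.02236807 0.00996302]
[ 0.49507234 -0.3482294   0.153     ]
[ 0.60521738 -0.27697706  0.24422604] 38
scene axis mid [ 0.49536456 -0.34732449  0.113     ]
knob [0.52159008 0.08889181 0.121     ] [0.51968467 0.09249031 0.119     ]
pad [ 0.6103963  -0.03317607  0.15      ] [ 0.60810691 -0.03193164  0.15      ]
[[-0.97629601  0.21643961 -0.        ]
 [ 0.21643961  0.97629601 -0.        ]
 [-0.          0.         -1.        ]]
block 157 [0.57601753 0.07688195 0.13223451]
((575.9044799804688, 76.77642822265625), (35.456275939941406, 34.747154235839844), 77.9873275756836)
t 0.1 pos [0.1406 0.5314 0.2308] F [-0.57 -0.54 -0.42] w 0.0853 row [-0.9614, -0.6588, -0.0079] [-0.0004, -0.0001, -0.0129]
```

```bash
A='[-0.957,-0.658,0],[0,0,-0.013]'
python3 -m handwheel '[[[-0.957,-0.658,0],[0,0,-0.013]],[[-0.957,-0.658,0],[0,0,-0.013]],[[-0.957,-0.658,0],[0,0,-0.013]],[[-0.957,-0.658,0],[0,0,-0.013]],[[-0.957,-0.658,0],[0,0,-0.013]],[[-0.957,-0.658,0],[0,0,-0.013]],[[-0.957,-0.658,0],[0,0,-0.013]],[[-0.957,-0.658,0],[0,0,-0.013]],[[-0.957,-0.658,0],[0,0,-0.013]],[[-0.957,-0.658,0],[0,0,-0.013]]]' 0.55
python3 - <<'E'
from h import *
go([.523,.089,.095],DOWN)
E
```

```text
time_s: 1.1
position: [0.4674, 0.1505, 0.2312]
tool_rot: [[-0.976, 0.217, -0.0], [0.217, 0.976, 0.0], [0.0, -0.0, -1.0]]
ft_force: [0.9, 0.9, 0.3]
grip_width: 0.047
gripper_force: 0.0
t 1.1 pos [0.4674 0.1505 0.2312] F [0.95 0.91 0.26] w 0.047 row [-0.1352, -0.096, 0.2723] [-0.0, -0.0001, -0.0]
```

```bash
python3 -m handwheel '[[[-0.135,-0.096,0],[0,0,0]],[[-0.135,-0.096,0],[0,0,0]],[[-0.135,-0.096,0.08],[0,0,0]],[[-0.135,-0.096,0.1],[0,0,0]],[[-0.135,-0.096,0.1],[0,0,0]],[[-0.135,-0.096,0.1],[0,0,0]]]' >/dev/null
python3 - <<'E'
from h import *
go([.523,.089,.095],DOWN)
T,d=get_image("top");m,c,s=blob(T,*RED,(285,239));print(c,s)
E
```

```text
t 1.7 pos [0.5222 0.0915 0.1825] F [ 0.05 -0.45  0.24] w 0.0471 row [-0.0025, -0.0046, 0.1749] [0.0001, 0.0003, 0.0004]
[285.11111111 240.22222222] [283 239   5   3   9]
```

Now I descend, close and look.

```bash
python3 -m handwheel '[[[-0.002,-0.005,0.05],[0,0,0]],[[-0.002,-0.005,0.1],[0,0,0]],[[-0.002,-0.005,0.14],[0,0,0]],[[-0.002,-0.005,0.165],[0,0,0]],[[-0.002,-0.005,0.175],[0,0,0]],[[-0.002,-0.005,0.175],[0,0,0]]]'
python3 -m handwheel '[[[0,0,0],[0,0,0]],[[0,0,0],[0,0,0]],[[0,0,0],[0,0,0]],[[0,0,0],[0,0,0]],[[0,0,0],[0,0,0]],[[0,0,0],[0,0,0]]]' 0 50
python3 - <<'E'
from h import *
go([.523,.089,.095],DOWN)
for n in("scene","top"):
    im,d=get_image(n);np.savez(f"pics/{n}1.npz",im=im,d=d)
    if n=="scene": a=cv2.resize(im[190:290,300:400],(400,400))
    else: a=np.hstack([a,cv2.resize(im[170:270,240:340],(400,400))])
cv2.imwrite("pics/c1.png",a[:,:,::-1])
E
```

```text
time_s: 2.35
position: [0.5227, 0.0886, 0.0944]
tool_rot: [[-0.976, 0.216, 0.001], [0.216, 0.976, -0.0], [-0.001, 0.0, -1.0]]
ft_force: [-0.3, 0.2, 0.2]
grip_width: 0.047
gripper_force: 0.0
time_s: 2.95
position: [0.5233, 0.0894, 0.0952]
tool_rot: [[-0.976, 0.216, 0.003], [0.216, 0.976, 0.002], [-0.003, 0.003, -1.0]]
ft_force: [1.2, 5.9, 3.2]
grip_width: 0.0226
gripper_force: 48.8
t 2.95 pos [0.5233 0.0894 0.0952] F [1.2  5.91 3.2 ] w 0.0226 row [0.0004, -0.001, 0.0004] [0.0009, 0.0009, 0.0001]
```

View pics/c1.png

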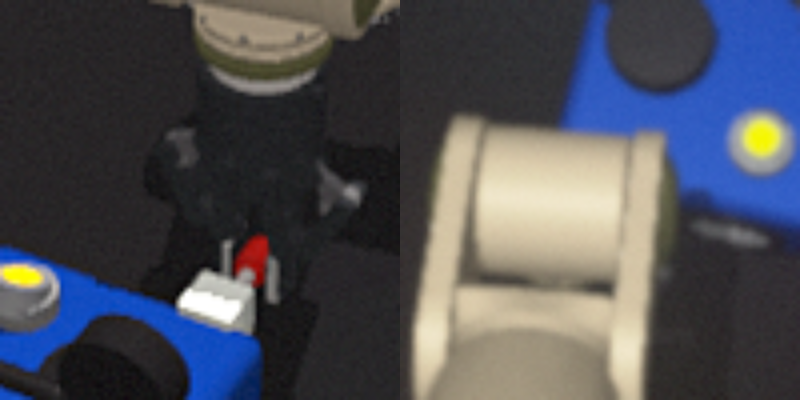

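The left view shows the red knob at (255,262) seated between both fingers. Now I pull it out along tool +x.

```bash
python3 -m handwheel '[[[0.006,0.002,0],[0,0,0]],[[0.014,0.002,0],[0,0,0]],[[0.022,0.002,0],[0,0,0]],[[0.03,0.002,0],[0,0,0]],[[0.038,0.002,0],[0,0,0]],[[0.046,0.002,0],[0,0,0]],[[0.052,0.002,0],[0,0,0]],[[0.058,0.002,0],[0,0,0]],[[0.058,0.002,0],[0,0,0]]]'
python3 -m handwheel '[[[0.002,0,0],[0,0,0]],[[0.004,0,0],[0,0,0]],[[0.006,0,0],[0,0,0]],[[0.006,0,0],[0,0,0]],[[0.006,0,0],[0,0,0]]]'
python3 - <<'E'
from h import *
print(observe()['ft_force']@px, (observe()['position']-[.5233,.0894,.0952])@-px)
S,ds=get_image("scene");m,c,s=blob(S,*RED,(365,258));S0=np.load("pics/scene1.npz")['im'];print(c,s,blob(S0,*RED,(365,254))[1:])
E
```

```text
time_s: 3.95
position: [0.4941, 0.096, 0.0951]
tool_rot: [[-0.976, 0.216, 0.001], [0.216, 0.976, 0.001], [-0.001, 0.001, -1.0]]
ft_force: [-2.6, 3.0, 11.1]
grip_width: 0.0223
gripper_force: 49.7
time_s: 4.45
position: [0.494, 0.096, 0.0952]
tool_rot: [[-0.976, 0.216, 0.007], [0.216, 0.976, -0.0], [-0.007, 0.001, -1.0]]
ft_force: [9.6, 1.1, 2.4]
grip_width: 0.0224
gripper_force: 49.1
9.138731669552712 0.030076126862606203
[368.70491803 247.1147541 ] [364 242   9  12  61] (array([363.26315789, 253.71929825]), array([359, 249,   8,  12,  57], dtype=int32))
```

Out to the stop: 30.1 mm of travel and 9 N. Now I push it home.

```bash
python3 -m handwheel '[[[-0.008,0,0],[0,0,0]],[[-0.016,0,0],[0,0,0]],[[-0.024,0,0],[0,0,0]],[[-0.032,0,0],[0,0,0]],[[-0.04,0,0],[0,0,0]],[[-0.048,0,0],[0,0,0]],[[-0.056,0,0],[0,0,0]],[[-0.062,0,0],[0,0,0]],[[-0.066,0,0],[0,0,0]],[[-0.066,0,0],[0,0,0]]]'
python3 -m handwheel '[[[-0.002,0,0],[0,0,0]],[[-0.004,0,0],[0,0,0]],[[-0.004,0,0],[0,0,0]],[[-0.004,0,0],[0,0,0]]]'
python3 - <<'E'
from h import *
print(observe()['ft_force']@px, (observe()['position']-[.5233,.0894,.0952])@-px)
S,ds=get_image("scene");print(blob(S,*RED,(363,254))[1:])
E
```

```text
time_s: 5.5
position: [0.5233, 0.0894, 0.0951]
tool_rot: [[-0.976, 0.216, 0.0], [0.216, 0.976, 0.001], [0.0, 0.001, -1.0]]
ft_force: [-4.0, 1.9, 11.5]
grip_width: 0.0226
gripper_force: 50.0
time_s: 5.9
position: [0.5233, 0.0894, 0.0951]
tool_rot: [[-0.976, 0.216, -0.004], [0.216, 0.976, 0.001], [0.004, 0.0, -1.0]]
ft_force: [-12.1, 4.3, 16.3]
grip_width: 0.0226
gripper_force: 50.4
-12.733413401313221 2.1360426165448053e-05
(array([363.21052632, 253.77192982]), array([359, 249,   8,  12,  57], dtype=int32))
```

It is home, with the same position as before and a 12.7 N push. I release and raise the tool, then work out the probe approach.

```bash
python3 -m handwheel '[[[0.006,0,0],[0,0,0]],[[0.006,0,0],[0,0,0]]]' >/dev/null
python3 -m handwheel '[[[0,0,0],[0,0,0]],[[0,0,0],[0,0,0]],[[0,0,0],[0,0,0]],[[0,0,0],[0,0,0]],[[0,0,0],[0,0,0]]]' 0.55
python3 -m handwheel '[[[0,0,-0.05],[0,0,0]],[[0,0,-0.1],[0,0,0]],[[0,0,-0.2],[0,0,0]],[[0,0,-0.3],[0,0,0]],[[0,0,-0.3],[0,0,0]],[[0,0,-0.3],[0,0,0]]]'
python3 - <<'E'
from h import *
go([.495,-.348,.245],DOWN)
S,ds=get_image("scene");print(blob(S,*RED,(363,254))[1:])
E
```

```text
time_s: 6.65
position: [0.5226, 0.0892, 0.0937]
tool_rot: [[-0.976, 0.216, -0.001], [0.216, 0.976, -0.0], [0.001, -0.0, -1.0]]
ft_force: [-0.5, 0.7, 0.1]
grip_width: 0.0473
gripper_force: 0.0
time_s: 7.25
position: [0.5228, 0.0892, 0.2444]
tool_rot: [[-0.976, 0.216, 0.002], [0.216, 0.976, -0.0], [-0.002, 0.0, -1.0]]
ft_force: [0.0, 0.5, -1.2]
grip_width: 0.0471
gripper_force: 0.0
t 7.25 pos [0.5228 0.0892 0.2444] F [ 0.01  0.49 -1.21] w 0.0471 row [-0.1349, -0.8658, -0.0012] [0.0001, 0.0005, 0.0001]
(array([364.76136364, 253.81818182]), array([359, 249,  12,  12,  88], dtype=int32))
```

```bash
python3 -m handwheel '[[[-0.135,-0.866,0],[0,0,0]],[[-0.135,-0.866,0],[0,0,0]],[[-0.135,-0.866,0],[0,0,0]],[[-0.135,-0.866,0],[0,0,0]],[[-0.135,-0.866,0],[0,0,0]],[[-0.135,-0.866,0],[0,0,0]],[[-0.135,-0.866,0],[0,0,0]],[[-0.135,-0.866,0],[0,0,0]],[[-0.135,-0.866,0],[0,0,0]],[[-0.135,-0.866,0],[0,0,0]]]' 0.65
python3 -m handwheel '[[[0,0,0],[0,0,0]],[[0,0,0],[0,0,0]]]' >/dev/null
python3 - <<'E'
from h import *
print(observe()['q'].round(1))
go([.495,-.348,.098],DOWN)
S,ds=load("scene",0);k=blob(S,*ORA,(208,220))[1];S,ds=get_image("scene");print(k,blob(S,*ORA,(208,220))[1:])
E
```

```text
time_s: 8.3
position: [0.4935, -0.3523, 0.2407]
tool_rot: [[-0.975, 0.221, -0.003], [0.221, 0.975, 0.002], [0.004, 0.002, -1.0]]
ft_force: [0.3, 0.3, 0.3]
grip_width: 0.0555
gripper_force: 0.0
[ -46.2   27.    63.8    0.    89.3 -123.8]
t 8.5 pos [ 0.495  -0.347   0.2429] F [-0.27 -0.76 -0.26] w 0.0554 row [-0.0009, -0.0023, 0.2898] [0.0004, -0.0005, 0.0003]
[208.20264317 221.03964758] (array([208.18803419, 220.87179487]), array([202, 207,  13,  28, 234], dtype=int32))
```

```bash
python3 -m handwheel '[[[-0.001,-0.002,0.05],[0,0,0]],[[-0.001,-0.002,0.13],[0,0,0]],[[-0.001,-0.002,0.2],[0,0,0]],[[-0.001,-0.002,0.25],[0,0,0]],[[-0.001,-0.002,0.28],[0,0,0]],[[-0.001,-0.002,0.29],[0,0,0]],[[-0.001,-0.002,0.29],[0,0,0]]]'
python3 -m handwheel '[[[0,0,0],[0,0,0]],[[0,0,0],[0,0,0]],[[0,0,0],[0,0,0]],[[0,0,0],[0,0,0]],[[0,0,0],[0,0,0]],[[0,0,0],[0,0,0]],[[0,0,0],[0,0,0]]]' 0 60
python3 - <<'E'
from h import *
go([.495,-.348,.098],DOWN)
E
```

```text
time_s: 9.25
position: [0.4955, -0.3484, 0.0988]
tool_rot: [[-0.977, 0.215, -0.0], [0.215, 0.977, 0.0], [0.001, 0.0, -1.0]]
ft_force: [0.4, -0.2, -0.6]
grip_width: 0.0557
gripper_force: 0.0
time_s: 9.95
position: [0.4957, -0.3493, 0.1]
tool_rot: [[-0.976, 0.216, 0.002], [0.216, 0.976, -0.001], [-0.002, -0.001, -1.0]]
ft_force: [-1.2, 1.9, 6.0]
grip_width: 0.0224
gripper_force: 58.5
t 9.95 pos [ 0.4957 -0.3493  0.1   ] F [-1.22  1.88  6.  ] w 0.0224 row [0.0019, 0.0022, 0.0041] [-0.0002, 0.0006, 0.0001]
```

```bash
python3 -m handwheel '[[[0,0,-0.02],[0,0,0]],[[0,0,-0.05],[0,0,0]],[[0,0,-0.1],[0,0,0]],[[0,0,-0.16],[0,0,0]],[[0,0,-0.22],[0,0,0]],[[0,0,-0.29],[0,0,0]],[[0,0,-0.36],[0,0,0]],[[0,0,-0.4],[0,0,0]],[[0,0,-0.4],[0,0,0]],[[0,0,-0.4],[0,0,0]]]'
python3 - <<'E'
from h import *
R,n=tilt(20);pad=np.array([.6100,-.0328,.150])
go(pad+n*(.091+.040),R)
E
```

```text
time_s: 10.95
position: [0.495, -0.349, 0.2981]
tool_rot: [[-0.976, 0.216, -0.001], [0.216, 0.976, 0.001], [0.001, 0.0, -1.0]]
ft_force: [0.9, -0.2, -1.1]
grip_width: 0.023
gripper_force: 58.7
t 10.95 pos [ 0.495  -0.349   0.2981] F [ 0.86 -0.22 -1.13] w 0.023 row [0.0018, 0.6672, 0.0504] [0.0001, -0.1114, -0.0]
```

```bash
python3 -m handwheel '[[[0,0.07,0],[0,0,0]],[[0,0.15,0],[0,-0.02,0]],[[0,0.24,0],[0,-0.04,0]],[[0,0.33,0],[0,-0.06,0]],[[0,0.42,0],[0,-0.08,0]],[[0,0.51,0],[0,-0.1,0]],[[0,0.58,0],[0,-0.111,0]],[[0.002,0.64,0.03],[0,-0.111,0]],[[0.002,0.667,0.05],[0,-0.111,0]],[[0.002,0.667,0.05],[0,-0.111,0]]]'
python3 -m handwheel '[[[0,0,0],[0,0,0]],[[0,0,0],[0,0,0]],[[0,0,0],[0,0,0]],[[0,0,0],[0,0,0]]]' >/dev/null
python3 - <<'E'
from h import *
R,n=tilt(20);pad=np.array([.6100,-.0328,.150])
go(pad+n*(.091+.040),R)
for k in("scene","top"):
    im,d=get_image(k);np.savez(f"pics/{k}2.npz",im=im,d=d)
    if k=="scene": a=cv2.resize(im[180:300,240:360],(400,400),interpolation=2)
    else: a=np.hstack([a,cv2.resize(im[150:270,280:400],(400,400),interpolation=2)])
cv2.imwrite("pics/c2.png",a[:,:,::-1])
s=observe();print([ (c['R']@(s['position']-n*-0+s['tool_rot'][:,2]*.091)+c['t']) for c in [camera_params("scene")]])
c=camera_params("scene")
for L in(0,.035,.091,.131):
    p=c['K']@(c['R']@(s['position']+s['tool_rot'][:,2]*L)+c['t']);print(L,p[:2]/p[2])
E
```

```text
time_s: 11.95
position: [0.5652, -0.0214, 0.2706]
tool_rot: [[-0.92, 0.214, 0.328], [0.201, 0.977, -0.071], [-0.336, 0.0, -0.942]]
ft_force: [0.6, 0.5, -1.1]
grip_width: 0.0228
gripper_force: 58.9
t 12.35 pos [ 0.5664 -0.0241  0.274 ] F [ 0.66  0.68 -0.38] w 0.0228 row [0.0013, 0.0019, 0.0015] [-0.0001, 0.0, -0.0002]
[array([-3.71016287e-02,  3.96597170e-04,  1.28620436e+00])]
0 [311.85366439 206.75917716]
0.035 [309.71509776 221.0183768 ]
0.091 [306.38528178 243.22040228]
0.131 [304.07343867 258.63494765]
```

View pics/c2.png

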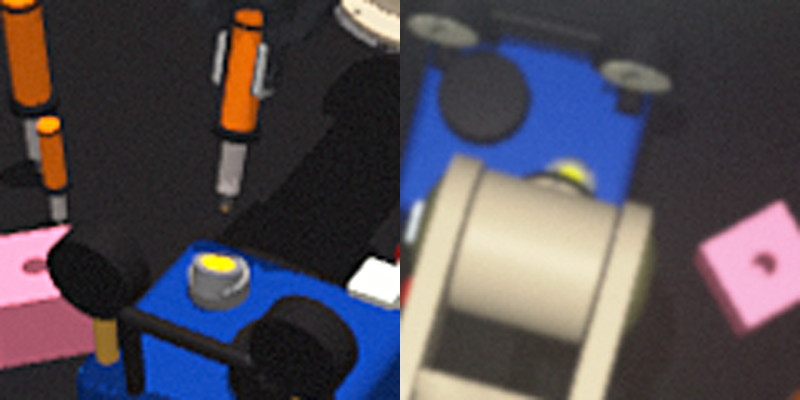

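The left view shows the probe held cleanly. Its tip is at about (307.5,243) in the full image against a predicted (306.4,243.2), and the spot is at (305.4,259). Next I check the axis direction and tip depth.

Run:
```python
from h import *
S,ds=load("scene",2);s=observe();P=cloud("scene",ds)
m,c,st=blob(S,*ORA,(312,205));print(c,st)
R0,p0=s['tool_rot'],s['position']
v,u=np.nonzero(m);l=cv2.fitLine(np.c_[u,v].astype(np.float32),cv2.DIST_L2,0,.01,.01).ravel();print("img dx/dy",l[0]/l[1], "pred",(306.385-311.854)/(243.22-206.76))
k=m&(ds>0);Q=(P[k]-p0)@R0;Q=Q[abs(Q[:,0])<.03]
print("handle z range",Q[:,2].min(),Q[:,2].max())
b=np.digitize(Q[:,2],[-.045,-.03,-.015,0,.015,.03])
for i in range(7):
    if (b==i).sum()>4: print(i,(b==i).sum(),np.median(Q[b==i],0).round(4),Q[b==i,0].min().round(4))
kk=np.zeros_like(m);kk[222:248,298:318]=1;kk&=(ds>0)
Q=(P[kk]-p0)@R0;Q=Q[(abs(Q[:,0])<.03)&(abs(Q[:,1])<.015)];
for a in np.arange(.04,.1,.01):
    q=Q[(Q[:,2]>=a)&(Q[:,2]<a+.01)]
    if len(q):print(a.round(3),len(q),np.median(q,0).round(4))
```

```text
[312.05329154 201.92476489] [306 183  13  37 319]
img dx/dy -0.10243527 pred -0.1499999999999998
handle z range -0.0550988393860211 0.026997834719186507
0 42 [-0.0066  0.0024 -0.0519] -0.0144
1 56 [-0.01    0.0039 -0.0384] -0.0167
2 50 [-0.01    0.0017 -0.023 ] -0.0156
3 51 [-0.0104  0.0036 -0.0075] -0.0166
4 62 [-0.009   0.0061  0.008 ] -0.017
5 45 [-0.0095  0.0081  0.0203] -0.0146
0.04 27 [-0.0054  0.0052  0.0449]
0.05 28 [-0.0062  0.0053  0.0549]
0.06 29 [-0.0059  0.0053  0.0648]
0.07 16 [-0.0046  0.005   0.073 ]
0.08 11 [-0.0015  0.0039  0.0837]
0.09 1 [0.0033 0.0024 0.0906]
```

The axis and tip agree with the tool axis to about 2 mm. I advance along the normal, averaging force readings before contact.

```bash
cat >> h.py <<'E'
def force(N=12):
    f=[];p=[]
    for _ in range(N):
        get_image("top");s=observe();f.append(s['ft_force']);p.append(s['position'])
    f=np.array(f);R,n=tilt(20);print("t",round(s['time_s'],2),"F tool",(f@s['tool_rot']).mean(0).round(2),"sd",(f@n).std().round(2),"Fn",(f@n).mean().round(2),"pos",np.mean(p,0).round(4),"h",((np.mean(p,0)-[.61,-.0328,.15])@n).round(4),"w",s['grip_width'])
E
python3 -m handwheel '[[[0.001,0.001,0.01],[0,0,0]],[[0.001,0.001,0.03],[0,0,0]],[[0.001,0.001,0.05],[0,0,0]],[[0.001,0.001,0.06],[0,0,0]],[[0.001,0.001,0.066],[0,0,0]],[[0.001,0.001,0.066],[0,0,0]],[[0.001,0.001,0.066],[0,0,0]],[[0.001,0.001,0.066],[0,0,0]]]'
python3 -c "from h import *;force()"
python3 -m handwheel '[[[0,0,0.004],[0,0,0]],[[0,0,0.008],[0,0,0]],[[0,0,0.012],[0,0,0]],[[0,0,0.016],[0,0,0]],[[0,0,0.02],[0,0,0]],[[0,0,0.02],[0,0,0]],[[0,0,0.02],[0,0,0]]]'
python3 -c "from h import *;force()"
```

```text
time_s: 13.25
position: [0.5771, -0.0252, 0.243]
tool_rot: [[-0.917, 0.216, 0.334], [0.203, 0.976, -0.074], [-0.342, -0.0, -0.94]]
ft_force: [0.1, 0.1, -0.5]
grip_width: 0.0226
gripper_force: 58.9
t 13.85 F tool [ 0.67 -0.15  1.03] sd 0.35 Fn -1.03 pos [ 0.5771 -0.0252  0.2428] h 0.0987 w 0.0226477074401984
time_s: 14.55
position: [0.5804, -0.026, 0.2333]
tool_rot: [[-0.918, 0.216, 0.334], [0.203, 0.976, -0.074], [-0.342, -0.0, -0.94]]
ft_force: [-0.6, -0.1, 1.0]
grip_width: 0.0223
gripper_force: 58.9
t 15.15 F tool [ 0.58 -0.13 -0.64] sd 0.51 Fn 0.64 pos [ 0.5804 -0.026   0.2333] h 0.0887 w 0.022974019758174664
```

In contact: net 1.7 N, about 2.5 mm pressed, and geometry agrees. I advance 4.5 mm more.

```bash
python3 -m handwheel '[[[0,0,0.003],[0,0,0]],[[0,0,0.006],[0,0,0]],[[0,0,0.009],[0,0,0]],[[0,0,0.009],[0,0,0]],[[0,0,0.009],[0,0,0]],[[0,0,0.009],[0,0,0]]]'
python3 - <<'E'
from h import *
force(20)
S,d=get_image("scene");T,_=get_image("top");cv2.imwrite("pics/c3.png",np.hstack([cv2.resize(S[180:300,240:360],(400,400),interpolation=2),cv2.resize(S[220:280,275:335],(400,400),interpolation=2)])[:,:,::-1])
print(blob(S,*RED,(365,254))[1:]); R,n=tilt(20); print(np.degrees(np.arccos(-observe()['tool_rot'][:,2]@n)))
E
```

```text
time_s: 15.75
position: [0.5819, -0.0263, 0.2291]
tool_rot: [[-0.918, 0.216, 0.334], [0.203, 0.976, -0.074], [-0.342, -0.0, -0.94]]
ft_force: [-0.5, 0.7, 2.3]
grip_width: 0.0228
gripper_force: 58.9
t 16.75 F tool [ 0.62  0.23 -2.14] sd 0.51 Fn 2.14 pos [ 0.5819 -0.0263  0.229 ] h 0.0841 w 0.02272917570201608
(array([364.72043011, 253.86021505]), array([359, 249,  12,  12,  93], dtype=int32))
0.021165081029738797
```

View pics/c3.png

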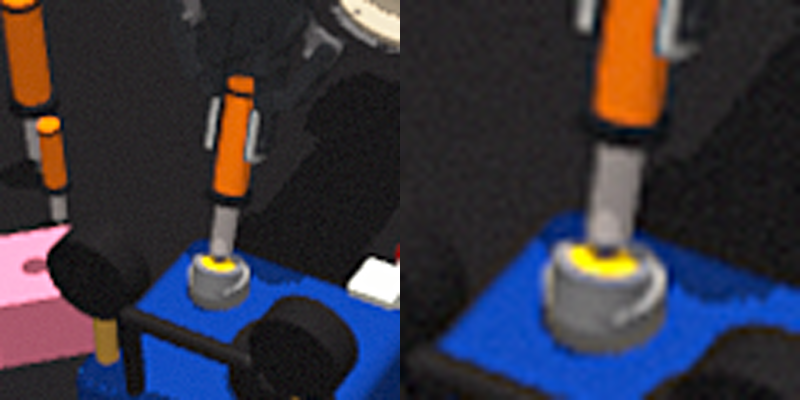

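The tip sits on the yellow spot at crop position (605,252), against a spot centre of (600,257). The net force is 3.2 N, about 7 mm pressed, the probe is square, and the knob is home. I am handing in.

```bash
python3 -c "from rig import *;print(close_job())"
```

```text
the job is handed in; nothing more can be done
None
```

The job is handed in: the knob was pulled fully out (30 mm) and pushed home, then the probe was taken from its stand and is held on the yellow spot, square to its face, tip about 7 of 14 mm in by force and position readings, at about 17 s of the 61 s allowed.

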